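Sort the hall shelf by sliding

TASK

Tidy the hall shelf by sliding, not lifting, the three things in the middle into the two trays: first the shaker bottle and then the weight plate into the tray on the kettlebell's side, and last the key bowl into the tray on the key rack's side. Slide the shaker and the bowl in until you feel them press lightly on their tray's cushioned end stop, and the plate until it presses the shaker lightly onto the stop; let go there with plate and shaker still together. Do not jam the stops or tip anything over, and leave the kettlebell and key rack where they are.

Things in the scene. Friction and masses are not known exactly. Their poses are not given: they have to be found in the camera images.
- shaker: Grey plastic shaker bottle, black lid, upright, between the other two things: straight cylinder 84 mm in diameter up to 135 mm, lid 90 mm in diameter up to 172, spout to 192; about 0.3 kg, slides at 1 to 4 N. Tall: a pusher should lean back 30 to 40 degrees so that the gripper's body clears it. Push it below 50 mm or it tips. Origin: centre of the underside, z up.
- plate: Round cast-iron weight plate lying flat, dark: 104 mm in diameter, 24 mm thick, with a low hub 44 mm in diameter up to 28 mm; about 0.75 kg, heavy to slide (roughly 3 to 8 N). Nearest to or farthest from the robot. Origin: centre of the underside, z up.
- bowl: Round steel key bowl, empty: 114 mm in diameter at the rim, 42 mm high, foot 92 mm in diameter, wall 4 mm; about 0.35 kg, slides at 1 to 4 N. Nearest to or farthest from the robot. Origin: centre of the underside, z up.
- tray_left: White laminate tray, left (+y), fixed, no floor: side walls 30 mm high, 10 thick, 146 apart inside, 300 long; end wall 55 high, its inner face at x = 300. Mouth towards the shelf's middle, with flared lips 36 mm ahead of it (175 wide there). Origin: centre of the mouth, on the shelf; x points into the tray (about +y), y across, z up. The kettlebell or key rack standing at this side (same sign of world y) tells what goes in.
- tray_right: White laminate tray, right (-y), fixed, no floor: side walls 30 mm high, 10 thick, 146 apart inside, 300 long; end wall 55 high, its inner face at x = 300. Mouth towards the shelf's middle, with flared lips 36 mm ahead of it (175 wide there). Origin: centre of the mouth, on the shelf; x points into the tray (about -y), y across, z up. The kettlebell or key rack standing at this side (same sign of world y) tells what goes in.
- stop_left: End stop of the left tray: upright pad 138 mm wide, 4 to 54 mm above the shelf, on rods. This origin is only its mount on the end wall and does not follow the pad. The pad's face is set anywhere from 225 to 275 mm inside the mouth, not measured: feel or see it. It is sprung: gives 1.1 mm per N up to 12 mm, then is solid. A press of about 5 N is right; over 20 N jams it.
- stop_right: End stop of the right tray: upright pad 138 mm wide, 4 to 54 mm above the shelf, on rods. This origin is only its mount on the end wall and does not follow the pad. The pad's face is set anywhere from 225 to 275 mm inside the mouth, not measured: feel or see it. It is sprung: gives 1.1 mm per N up to 12 mm, then is solid. A press of about 5 N is right; over 20 N jams it.
- kettlebell: Small black cast-iron kettlebell, 116 mm wide, 163 mm high, 4 kg, standing beyond one of the trays; it marks the tray for training things (shaker, plate). Bystander. Origin: centre of the underside.
- key_rack: Small pine stand with an upright board and three hooks with keys, 80 x 170 mm and 139 mm high, standing beyond the other tray; it marks the tray for the key bowl. Bystander. Origin: centre of the underside.
Mind the look-alikes: they are no part of the job. Several things have the shape of the bowl; the one meant has the colours described above.

How it is judged:
By the outcome, as a careful person would: the job done as asked, in the order asked, and still so for the second after the job is handed in, with the robot touching nothing.
It also fails if it takes over 72 s, if anything falls off the work surface, if the arm or the gripper's body presses on something with over 40 N, if the wrist force passes 120 N, or if a joint passes its speed limit or range.

ROBOT

A 6-joint arm with a two-finger parallel gripper is mounted at the origin on the work surface. World frame = base frame: x ahead of the robot, y to its left, z up, the work surface at z = 0. Lengths are in m, angles in rad, forces in N, time in s.
With the tool pointing down it reaches from about 0.4 to 0.825 m from the base axis. Payload 7 kg.
Tool frame: the origin (TCP) lies on the mounting face of the last link; the fingertips stand 173 mm ahead of it and the grasp point (between the pads) lies 155 mm ahead of it; z points along the fingers, y is the line along which they close (so a half turn about z gives the same grasp; the last joint's range is limited). The gripper opens to 85 mm and grips with 20 to 120 N. Pads are 22 mm wide; open, the fingers measure 114 mm over their backs; the gripper's body (76 mm by 85 mm) begins 54 mm behind the grasp point. The pads swing forward as they close: fully open they stand 13 mm farther back than shut.
Start: joints at [-0.979, 0.359, 0.012, 0, -1.224, -0.288], TCP at [0.202, -0.644, 0.405] pointing down, gripper open.
Joint ranges: [-3.07, 3.07], [-1.43, 2.12], [-1.02, 1.25], [-3.03, 1.67], [-3.05, -0], [-3.03, 3.03]. Speed limits (rad/s): [2.39, 2.39, 3.01, 3.14, 3.14, 3.14].

INTERFACE

Orientations are given as a unit quaternion [w, x, y, z].
In Python, from bench import arm, eyes gives the robot as it stands. The module is installed in compiled form; this text tells all that it offers.
- The arm moves only by the shell command python3 -m creep 'ROWS' [FORCE]. ROWS is JSON, a list of rows, each a list of 3 entries, a list of its own where there are three numbers: the shift along the tool's x, y, z as a fraction of full scale, then the turn, a rotation vector about the tool's x, y, z as a fraction of full scale, then the closure in counts, from 0 (fully open) to 255 (shut). A call has 1 to 10 rows; each row is the pose to reach, as a shift and turn from the pose commanded when the call began, along the tool's axes at that moment; what a row does not reach only later rows make up. Full scale, the value 1, is 250 mm for a shift and 1.5 rad for a turn. A row lasts 1/10 s, in which the tool goes at most 50 mm and 8.59 degrees, less where a joint would pass 70% of its speed; a pose out of reach is approached as far as the arm can. A call with a number of a shift or a turn outside -1 to 1 is refused whole. A call with a gripper value outside its range is refused whole. The fingers move at their own pace and stop on an object; FORCE is the grip in N (left out, the last holds). Time passes only in rows, so rows that repeat a pose let the fingers close. It gives the time, the measured TCP pose, the force, the opening and the grip force at its end, in the units of the state.
- arm.read_state(): the state, without advancing time (a new reading comes with each control period).
- eyes.camera(name): name is "scene" or "top" or "wrist"; returns a dict with "image" (384x512x3 uint8, red, green, blue), "range_z" (384x512 float32, m along the optical axis (not along the pixel's ray), 0 where there is no reading), "mtx" (3x3 intrinsics, pixels), "cam_to_world" (4x4, takes a point from camera to world coordinates). Camera axes: x right, y down, z forward; pixel columns grow to the right and rows downward; lengths in m; the calibration is good to about 2 mm. A picture is of the moment at which its call begins.
- arm.finish_job(): hands the job in; it is judged then, once.
Trained networks look in a picture, given as the dict that the camera call returned (one of the last four; its "shot" number tells which), for a name from the list of things; names that differ only in an ending like _2 or _b are one class to them, and where a whole thing is asked for, a point or a joint stands for the part that bears it (a point fixed in the world has none). Each returns a list of dicts, best first, with "confidence" (0 to 1); they miss things now and then, are a little off and sometimes report something else, mostly with a low value. They report only what shows in the picture. A call takes as long as a camera call. They do not tell look-alikes from the thing itself.
- eyes.regions_of(label, picture): "region" (384x512 bool, what is visible of it) and "location" ([column, row] in pixels, amid what is visible of it).
The state is a dict: "clock": time; "joints": joint angles; "dq": joint speeds; "joint_torque": joint torques, N m; "ee_pos": TCP position; "ee_rot": TCP orientation; "ft_force": force on the tool from outside, world axes, zero at the start; "moment": the same for the moment, N m; "width": finger opening in m; "gripper_force": force on a finger pad.
Only numpy, scipy, OpenCV 4.12 (cv2) and the standard library are available. Lean on these libraries where they do the work, as an engineer would, in place of code of your own. Each camera call takes 0.05 s, during which the arm holds its last target. There are 200 camera calls.

## Working session

There is one attempt and no reset: what is moved stays moved. The work goes in short steps, Python scripts to look and compute and a shell command to move; the robot and the scene stay as the last step left them, time stands still between calls to the robot, and variables do not carry over. Pictures are saved under pics/ and viewed, at most 10 in all, crops included, and the job is handed in when it is done.

```bash
mkdir -p pics
cat > h.py <<'E'
from bench import arm, eyes
import numpy as np, cv2
def pts(p,mask):
    v,u=np.nonzero(mask&(p["range_z"]>0)); z=p["range_z"][v,u]; K=p["mtx"]
    c=np.stack([(u-K[0,2])/K[0,0]*z,(v-K[1,2])/K[1,1]*z,z,np.ones_like(z)])
    return (p["cam_to_world"]@c)[:3].T
def save(n,im): cv2.imwrite(n,cv2.cvtColor(im,cv2.COLOR_RGB2BGR))
E
python3 - <<'E'
from h import *
s=arm.read_state(); print(s)
for n in("top","scene"):
    p=eyes.camera(n); save(f"pics/{n}0.png",p["image"])
    print(n,p["cam_to_world"].round(3).tolist())
    for l in("shaker","plate","bowl","tray_left","tray_right","stop_left","stop_right","kettlebell","key_rack"):
        for r in eyes.regions_of(l,p)[:4]:
            q=pts(p,r["region"]); 
            if len(q): print(l,round(r["confidence"],2),np.round(r["location"]),len(q),np.median(q,0).round(3),np.percentile(q,2,axis=0).round(3),np.percentile(q,98,axis=0).round(3))
E
```

```text
{'clock': 0.0, 'joints': array([-9.78893632e-01,  3.59381154e-01,  1.10319853e-02, -3.30723449e-04,
       -1.22411268e+00, -2.88135906e-01]), 'dq': array([-4.17944672e-05,  1.75757659e-04,  4.91571211e-04,  1.23320665e-03,
        1.67211363e-03, -6.74776917e-05]), 'joint_torque': array([ 9.91504385e-04, -5.83312583e+01,  2.93422347e+01,  6.93625420e+00,
       -5.87140225e-03, -1.60925958e-05]), 'ee_pos': array([ 0.20185729, -0.64389466,  0.40375895]), 'ee_rot': array([-2.14054700e-04, -1.51244390e-01,  9.88496038e-01,  8.19663213e-04]), 'ft_force': array([-0.19689032,  0.58442427,  0.54048128]), 'moment': array([ 0.00265709, -0.01671785,  0.02392049]), 'gripper_force': 0.0, 'width': 0.08519688742464841}
top [[0.029, -0.995, 0.093, 0.392], [-0.999, -0.027, 0.018, -0.006], [-0.015, -0.094, -0.995, 1.264], [0.0, 0.0, 0.0, 1.0]]
shaker 0.8 [285. 160.] 1109 [ 0.547 -0.042  0.172] [ 0.51  -0.081  0.032] [ 0.59  -0.005  0.194]
plate 0.98 [263. 123.] 1053 [0.664 0.003 0.026] [ 0.618 -0.042  0.019] [0.712 0.049 0.032]
bowl 0.87 [314. 244.] 1356 [ 0.34  -0.14   0.008] [ 0.291 -0.187  0.001]
[... 1326 characters left out ...]
   0.002] [ 0.398 -0.087  0.042]
bowl 0.77 [303. 134.] 582 [0.296 0.322 0.022] [0.251 0.261 0.002] [0.359 0.368 0.042]
tray_left 0.88 [362. 162.] 2293 [0.555 0.39  0.027] [ 0.458  0.133 -0.001] [0.644 0.472 0.055]
tray_right 0.79 [143. 251.] 3637 [ 0.597 -0.371  0.026] [ 0.473 -0.481  0.   ] [ 0.649 -0.147  0.055]
stop_left 0.72 [368. 156.] 681 [0.56  0.392 0.034] [0.49  0.387 0.003] [0.626 0.467 0.055]
stop_right 0.85 [121. 274.] 533 [ 0.572 -0.425  0.049] [ 0.502 -0.465 -0.001] [ 0.633 -0.413  0.056]
kettlebell 0.75 [376. 202.] 2015 [0.762 0.193 0.085] [ 0.65  0.16 -0.  ] [0.803 0.379 0.162]
key_rack 0.62 [213. 302.] 3795 [ 0.781 -0.297  0.075] [ 0.735 -0.369  0.004] [ 0.798 -0.213  0.139]
```

Run:
```python
import cv2
a=cv2.imread("pics/top0.png"); cv2.imwrite("pics/top0b.png",cv2.resize(a[50:310,80:460],(800,547),interpolation=2))
```

```text
(no output)
```

View pics/top0b.png

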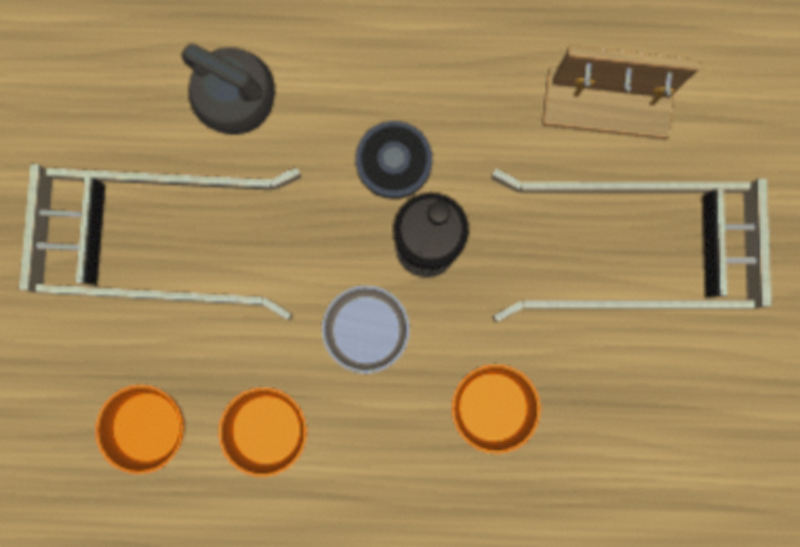

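View pics/scene0.png

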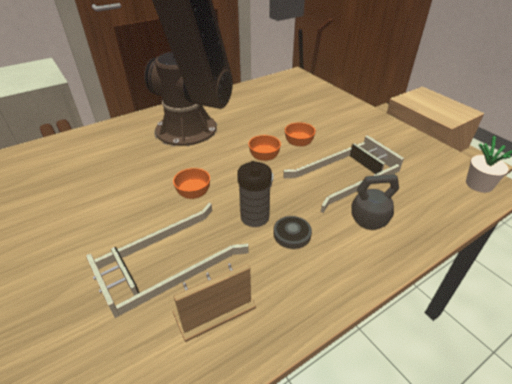

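The steel-grey bowl at crop (366,328), i.e. top image (254,206) and world (0.44, 0.03), matches the description. The three at crop (140,428), (263,432) and (496,408) are orange look-alikes. The kettlebell is at +y, so shaker and plate go left and the bowl goes right.

```bash
cat >> h.py <<'E'
from scipy.spatial.transform import Rotation as R
from scipy.optimize import least_squares
def circ(q,r): 
    return least_squares(lambda c:np.hypot(q[:,0]-c[0],q[:,1]-c[1])-r,q[:,:2].mean(0),loss="soft_l1",f_scale=.002).x
def go(tip,push,lean,L=0.168):
    """tip xy z, push heading deg in world (tool -x or +x along it), lean back deg"""
    s=arm.read_state(); q=s["ee_rot"]; R0=R.from_quat([*q[1:],q[0]])
    h=np.radians(push); d=np.array([np.cos(h),np.sin(h),0]); l=np.radians(lean)
    z=np.sin(l)*d-np.cos(l)*np.array([0,0,1]); best=None
    for sg in(1,-1):
        x=sg*(np.cos(l)*d+np.sin(l)*np.array([0,0,1])); M=R.from_matrix(np.stack([x,np.cross(z,x),z],1))
        rv=(R0.inv()*M).as_rotvec()
        if best is None or np.linalg.norm(rv)<np.linalg.norm(best[1]): best=(M,rv)
    t=np.array(tip)-L*z
    sh=R0.inv().apply(t-s["ee_pos"])
    print("clock",s["clock"],"joints",s["joints"].round(2),"tcp goal",t.round(3),"shift",(sh/.25).round(3),"turn",(best[1]/1.5).round(3), "world axes +10mm in tool units",(R0.inv().as_matrix()*.04).round(4).tolist())
def tip(L=.168):
    s=arm.read_state(); q=s["ee_rot"]; return s["ee_pos"]+R.from_quat([*q[1:],q[0]]).apply([0,0,L])
E
python3 - <<'E'
from h import *
p=eyes.camera("top"); 
P=pts(p,np.ones((384,512),bool))
def reg(l,i=0): return pts(p,eyes.regions_of(l,p)[i]["region"])
q=reg("shaker"); t=q[(q[:,2]>.165)&(q[:,2]<.18)]; print("shaker",t.mean(0), (t.max(0)+t.min(0))/2, np.ptp(t,axis=0))
q=reg("plate"); t=q[(q[:,2]>.015)]; print("plate",(np.percentile(t,1,axis=0)+np.percentile(t,99,axis=0))/2,np.ptp(t,axis=0))
q=P[(np.abs(P[:,0]-.44)<.065)&(np.abs(P[:,1]-.033)<.065)&(P[:,2]>.03)]; print("bowl",circ(q,.055),len(q))
for sg in(1,-1):
    a=P[(P[:,1]*sg>.19)&(P[:,1]*sg<.36)&(P[:,2]>.02)&(P[:,2]<.04)&(abs(P[:,0]-.56)<.12)]
    for nm,m in(("hi",a[:,0]>.56),("lo",a[:,0]<.56)):
        c=np.polyfit(a[m,1],a[m,0],1); print("wall",sg,nm,m.sum(),"x=",c,"at .18,.33:",np.polyval(c,[.18*sg,.33*sg]))
    b=P[(P[:,1]*sg>.36)&(P[:,1]*sg<.5)&(P[:,2]>.045)&(P[:,2]<.062)&(abs(P[:,0]-.56)<.05)]
    print(np.histogram(b[:,1]*sg,bins=np.arange(.37,.5,.005)))
go([.5525,-.14,.025],90,35)
E
```

```text
shaker [ 0.54958973 -0.04303934  0.17185991] [ 0.55173018 -0.04405977  0.17250771] [0.08724836 0.08851049 0.0149432 ]
plate [0.66554292 0.00260924 0.02553435] [0.10316938 0.10140553 0.01997673]
bowl [0.43792483 0.03248522] 277
wall 1 hi 240 x= [0.02585396 0.62321217] at .18,.33: [0.62786588 0.63174398]
wall 1 lo 232 x= [0.0280481 0.4671136] at .18,.33: [0.47216226 0.47636948]
(array([ 0,  0,  0,  0, 67, 70, 63, 10,  1,  0,  0,  0,  0,  0,  0,  0,  0,
        0,  6, 84, 64, 44,  2,  0,  0]), array([0.37 , 0.375, 0.38 , 0.385, 0.39 , 0.395, 0.4  , 0.405, 0.41 ,
       0.415, 0.42 , 0.425, 0.43 , 0.435, 0.44 , 0.445, 0.45 , 0.455,
       0.46 , 0.465, 0.47 , 0.475, 0.48 , 0.485, 0.49 , 0.495]))
wall -1 hi 256 x= [-0.02667877  0.62860777] at .18,.33: [0.63340995 0.63741176]
wall -1 lo 250 x= [-0.02672811  0.47321899] at .18,.33: [0.47803005 0.48203927]
(array([ 0,  0,  0,  0,  0,  0,  0,  3, 76, 69, 66,  7,  0,  0,  0,  0,  0,
        0,  0, 54, 85, 63, 11,  0,  0]), array([0.37 , 0.375, 0.38 , 0.385, 0.39 , 0.395, 0.4  , 0.405, 0.41 ,
       0.415, 0.42 , 0.425, 0.43 , 0.435, 0.44 , 0.445, 0.45 , 0.455,
       0.46 , 0.465, 0.47 , 0.475, 0.48 , 0.485, 0.49 , 0.495]))
clock 1.15 joints [-0.98  0.36  0.01 -0.   -1.22 -0.29] tcp goal [ 0.552 -0.236  0.163] shift [-1.826  1.137  0.968] turn [-0.258 -0.351 -0.817] world axes +10mm in tool units [[-0.0382, -0.012, -0.0], [-0.012, 0.0382, -0.0], [0.0, -0.0, -0.04]]
```

```bash
python3 -m creep '[[[-0.9,0.56,0.1],[-0.258,-0.351,-0.817],135],[[-0.9,0.56,0.1],[-0.258,-0.351,-0.817],135],[[-0.9,0.56,0.1],[-0.258,-0.351,-0.817],135],[[-0.9,0.56,0.1],[-0.258,-0.351,-0.817],135],[[-0.9,0.56,0.1],[-0.258,-0.351,-0.817],135],[[-0.9,0.56,0.1],[-0.258,-0.351,-0.817],135],[[-0.9,0.56,0.1],[-0.258,-0.351,-0.817],135],[[-0.9,0.56,0.1],[-0.258,-0.351,-0.817],135],[[-0.9,0.56,0.1],[-0.258,-0.351,-0.817],135],[[-0.9,0.56,0.1],[-0.258,-0.351,-0.817],135]]' 20; python3 -c "
from h import *
go([.5525,-.15,.025],88.5,35); print(tip())"
```

```text
clock: 2.15
ee_pos: [0.3749, -0.4435, 0.379]
ee_rot: [-0.214, 0.676, -0.672, -0.214]
ft_force: [-0.1, 0.0, -1.1]
width: 0.0403
gripper_force: 0.0
clock 2.15 joints [-0.72  0.39  0.1  -0.45 -1.7   0.76] tcp goal [ 0.55  -0.246  0.163] shift [-0.142 -0.703  1.16 ] turn [0.011 0.003 0.017] world axes +10mm in tool units [[0.0002, -0.0327, -0.0231], [-0.04, -0.0002, -0.0], [-0.0001, 0.0231, -0.0327]]
[ 0.37456927 -0.34659804  0.24174946]
```

```bash
python3 -m creep '[[[-0.121,-0.6,0.986],[0.01,0.003,0.017],135],[[-0.121,-0.6,0.986],[0.01,0.003,0.017],135],[[-0.121,-0.6,0.986],[0.01,0.003,0.017],135],[[-0.121,-0.6,0.986],[0.01,0.003,0.017],135],[[-0.121,-0.6,0.986],[0.01,0.003,0.017],135],[[-0.121,-0.6,0.986],[0.01,0.003,0.017],135],[[-0.121,-0.6,0.986],[0.01,0.003,0.017],135],[[-0.121,-0.6,0.986],[0.01,0.003,0.017],135]]'; python3 -c "
from h import *
p=eyes.camera('wrist'); save('pics/w1.png',p['image'])
go([.5525,-.125,.025],88.5,35); print(tip())"
```

```text
clock: 2.95
ee_pos: [0.525, -0.2762, 0.1945]
ee_rot: [0.213, -0.665, 0.684, 0.21]
ft_force: [-0.3, 0.2, 0.0]
width: 0.0401
gripper_force: 0.0
clock 3.0 joints [-0.4   0.55 -0.06 -0.59 -1.27  0.64] tcp goal [ 0.55  -0.221  0.163] shift [-0.111 -0.095  0.236] turn [ 0.001 -0.003 -0.002] world axes +10mm in tool units [[-0.001, -0.0328, -0.0228], [-0.04, 0.0011, 0.0001], [0.0006, 0.0228, -0.0329]]
[ 0.52710844 -0.18124684  0.05733404]
```

View pics/w1.png

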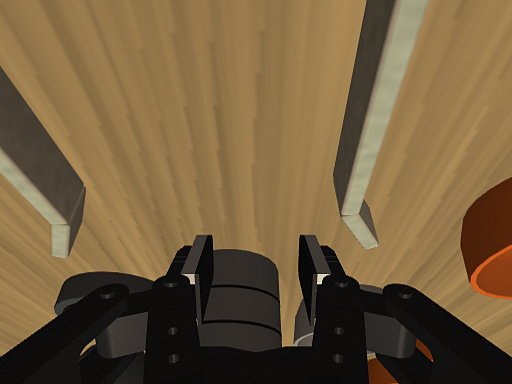

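```bash
python3 -m creep '[[[-0.111,-0.095,0.236],[0,0,0],135],[[-0.111,-0.095,0.236],[0,0,0],135],[[-0.127,-0.095,0.247],[0,0,0],135],[[-0.144,-0.095,0.259],[0,0,0],135],[[-0.160,-0.095,0.270],[0,0,0],135],[[-0.177,-0.095,0.282],[0,0,0],135],[[-0.193,-0.095,0.293],[0,0,0],135],[[-0.209,-0.095,0.304],[0,0,0],135],[[-0.226,-0.095,0.316],[0,0,0],135],[[-0.242,-0.095,0.327],[0,0,0],135]]'; python3 -c "
from h import *
go([.554,-.02,.025],88.5,35); print(tip())
p=eyes.camera('top')
for l in('shaker','plate'):
  q=pts(p,eyes.regions_of(l,p)[0]['region']); print(l,(np.percentile(q,1,axis=0)+np.percentile(q,99,axis=0))/2)
p=eyes.camera('scene'); save('pics/s1.png',p['image'])
"
```

```text
clock: 4.0
ee_pos: [0.551, -0.1813, 0.1627]
ee_rot: [0.213, -0.665, 0.685, 0.209]
ft_force: [-0.2, -3.4, 2.8]
width: 0.0401
gripper_force: 1.7
clock 4.0 joints [-0.25  0.56 -0.12 -0.66 -1.14  0.58] tcp goal [ 0.551 -0.116  0.163] shift [-0.213  0.006  0.149] turn [ 0.    -0.003 -0.002] world axes +10mm in tool units [[-0.001, -0.0329, -0.0228], [-0.04, 0.0011, 0.0001], [0.0006, 0.0228, -0.0329]]
[ 0.55346617 -0.08565228  0.02468375]
shaker [ 0.55228312 -0.03819859  0.11646348]
plate [0.66562525 0.0034362  0.02553203]
```

View pics/s1.png

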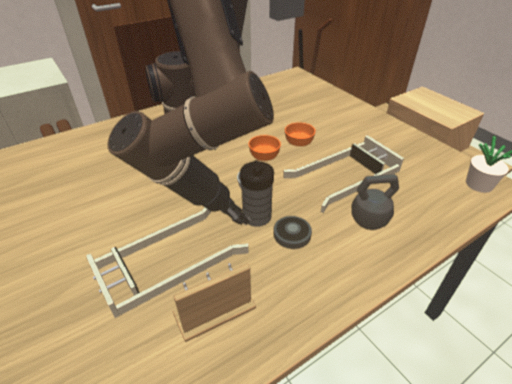

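```bash
python3 -m creep '[[[-0.033,0.001,0.023],[0,0,0],135],[[-0.066,0.002,0.046],[0,0,0],135],[[-0.099,0.003,0.068],[0,0,0],135],[[-0.132,0.004,0.091],[0,0,0],135],[[-0.165,0.005,0.114],[0,0,0],135],[[-0.197,0.007,0.137],[0,0,0],135],[[-0.230,0.008,0.160],[0,0,0],135],[[-0.263,0.009,0.182],[0,0,0],135],[[-0.296,0.010,0.205],[0,0,0],135],[[-0.329,0.011,0.228],[0,0,0],135]]'; python3 -m creep '[[[-0.033,0.001,0.023],[0,0,0],135],[[-0.066,0.002,0.046],[0,0,0],135],[[-0.099,0.003,0.068],[0,0,0],135],[[-0.132,0.004,0.091],[0,0,0],135],[[-0.165,0.005,0.114],[0,0,0],135],[[-0.197,0.007,0.137],[0,0,0],135],[[-0.230,0.008,0.160],[0,0,0],135],[[-0.263,0.009,0.182],[0,0,0],135],[[-0.296,0.010,0.205],[0,0,0],135],[[-0.329,0.011,0.228],[0,0,0],135]]'
python3 -c "
from h import *
go([.554,.2,.025],90,35); print(tip())
p=eyes.camera('top')
for l in('shaker','plate'):
  q=pts(p,eyes.regions_of(l,p)[0]['region']); print(l,(np.percentile(q,1,axis=0)+np.percentile(q,99,axis=0))/2)
"
```

```text
clock: 5.2
ee_pos: [0.5511, -0.0802, 0.1626]
ee_rot: [0.214, -0.665, 0.685, 0.209]
ft_force: [0.1, -1.9, -0.4]
width: 0.0402
gripper_force: 1.2
clock: 6.2
ee_pos: [0.5513, 0.0198, 0.1628]
ee_rot: [0.214, -0.665, 0.685, 0.209]
ft_force: [1.0, -2.2, -1.5]
width: 0.0404
gripper_force: 1.1
clock 6.2 joints [ 0.08  0.48 -0.24 -0.77 -0.95  0.39] tcp goal [0.554 0.104 0.163] shift [-0.275 -0.001  0.192] turn [-0.01  -0.002 -0.017] world axes +10mm in tool units [[-0.001, -0.0328, -0.0228], [-0.04, 0.0012, 0.0001], [0.0006, 0.0228, -0.0329]]
[0.55376216 0.11565934 0.02481981]
shaker [0.55352732 0.17674005 0.16099754]Traceback (most recent call last):
  File "<string>", line 6, in <module>
    q=pts(p,eyes.regions_of(l,p)[0]['region']); print(l,(np.percentile(q,1,axis=0)+np.percentile(q,99,axis=0))/2)
            ~~~~~~~~~~~~~~~~~~~~^^^
IndexError: list index out of range
```

```bash
python3 -m creep '[[[-0.033,0.001,0.023],[0,0,0],135],[[-0.066,0.002,0.046],[0,0,0],135],[[-0.099,0.003,0.068],[0,0,0],135],[[-0.132,0.004,0.091],[0,0,0],135],[[-0.165,0.005,0.114],[0,0,0],135],[[-0.197,0.007,0.137],[0,0,0],135],[[-0.230,0.008,0.160],[0,0,0],135],[[-0.263,0.009,0.182],[0,0,0],135],[[-0.296,0.010,0.205],[0,0,0],135],[[-0.329,0.011,0.228],[0,0,0],135]]'; python3 -m creep '[[[-0.033,0.001,0.023],[0,0,0],135],[[-0.066,0.002,0.046],[0,0,0],135],[[-0.099,0.003,0.068],[0,0,0],135],[[-0.132,0.004,0.091],[0,0,0],135],[[-0.165,0.005,0.114],[0,0,0],135],[[-0.180,0.006,0.125],[0,0,0],135],[[-0.197,0.007,0.137],[0,0,0],135],[[-0.213,0.007,0.148],[0,0,0],135]]'
python3 -c "
from h import *
print(tip(),arm.read_state()['joints'])
p=eyes.camera('top')
q=pts(p,eyes.regions_of('shaker',p)[0]['region']); print((np.percentile(q,1,axis=0)+np.percentile(q,99,axis=0))/2, q[(q[:,2]>.16)&(q[:,2]<.18)][:,1].max())
P=pts(p,np.ones((384,512),bool));b=P[(P[:,1]>.36)&(P[:,2]>.045)&(P[:,2]<.062)&(abs(P[:,0]-.56)<.06)&(P[:,1]<.45)];print(np.percentile(b[:,1],[2,10,50]))
"
```

```text
clock: 7.35
ee_pos: [0.5515, 0.12, 0.1629]
ee_rot: [0.214, -0.665, 0.685, 0.209]
ft_force: [-0.3, -2.1, -0.6]
width: 0.0402
gripper_force: 1.4
clock: 8.15
ee_pos: [0.5516, 0.1842, 0.1629]
ee_rot: [0.214, -0.665, 0.685, 0.209]
ft_force: [-0.4, -3.1, 0.8]
width: 0.0401
gripper_force: 1.3
[0.55408574 0.28004099 0.02493198] [ 0.36475543  0.4741154  -0.22776858 -0.82522463 -0.8009585   0.17734774]Traceback (most recent call last):
  File "<string>", line 5, in <module>
    q=pts(p,eyes.regions_of('shaker',p)[0]['region']); print((np.percentile(q,1,axis=0)+np.percentile(q,99,axis=0))/2, q[(q[:,2]>.16)&(q[:,2]<.18)][:,1].max())
            ~~~~~~~~~~~~~~~~~~~~~~~~~~~^^^
IndexError: list index out of range
```

```bash
python3 -m creep '[[[-0.013,0,0.009],[0,0,0],135],[[-0.026,0.001,0.018],[0,0,0],135],[[-0.039,0.001,0.027],[0,0,0],135],[[-0.053,0.002,0.036],[0,0,0],135],[[-0.053,0.002,0.036],[0,0,0],135]]'; python3 -m creep '[[[-0.0033,0,0.0023],[0,0,0],135],[[-0.0066,0,0.0046],[0,0,0],135],[[-0.0099,0,0.0068],[0,0,0],135],[[-0.0132,0,0.0091],[0,0,0],135]]'; python3 -m creep '[[[-0.0033,0,0.0023],[0,0,0],135],[[-0.0066,0,0.0046],[0,0,0],135],[[-0.0066,0,0.0046],[0,0,0],135]]'
python3 -c "
from h import *
print(tip(),arm.read_state()['ft_force'])
p=eyes.camera('top')
P=pts(p,np.ones((384,512),bool));b=P[(P[:,1]>.36)&(P[:,2]>.045)&(P[:,2]<.062)&(abs(P[:,0]-.56)<.06)&(P[:,1]<.45)];print(np.percentile(b[:,1],[2,10,50]))
"
```

```text
clock: 8.75
ee_pos: [0.5516, 0.2007, 0.1631]
ee_rot: [0.214, -0.665, 0.685, 0.209]
ft_force: [1.1, -1.3, -0.7]
width: 0.0403
gripper_force: 0.4
clock: 9.15
ee_pos: [0.5517, 0.204, 0.1631]
ee_rot: [0.214, -0.665, 0.685, 0.209]
ft_force: [0.2, -3.1, -0.8]
width: 0.0402
gripper_force: 1.2
clock: 9.45
ee_pos: [0.5518, 0.2062, 0.1631]
ee_rot: [0.214, -0.665, 0.685, 0.209]
ft_force: [0.5, -3.5, -1.3]
width: 0.0403
gripper_force: 0.9
[0.55421459 0.30200582 0.0251086 ] [ 0.54101483 -3.48036522 -1.2522608 ]
[0.4422219  0.44264023 0.44473191]
```

```bash
for i in 1; do python3 -m creep '[[[-0.0033,0,0.0023],[0,0,0],135],[[-0.0066,0,0.0046],[0,0,0],135],[[-0.0066,0,0.0046],[0,0,0],135]]'; python3 -m creep '[[[-0.0033,0,0.0023],[0,0,0],135],[[-0.0066,0,0.0046],[0,0,0],135],[[-0.0066,0,0.0046],[0,0,0],135]]';  done | grep -E "force|pos"
```

```text
ee_pos: [0.5519, 0.2082, 0.1631]
ft_force: [-0.1, -1.8, -1.1]
gripper_force: 0.9
ee_pos: [0.5519, 0.21, 0.1631]
ft_force: [-0.5, -2.9, -0.6]
gripper_force: 1.5
```

```bash
(python3 -m creep '[[[-0.0033,0,0.0023],[0,0,0],135],[[-0.0066,0,0.0046],[0,0,0],135],[[-0.0066,0,0.0046],[0,0,0],135]]'; python3 -m creep '[[[-0.0033,0,0.0023],[0,0,0],135],[[-0.0066,0,0.0046],[0,0,0],135],[[-0.0066,0,0.0046],[0,0,0],135]]')| grep -E "force|pos"; python3 -c "
from h import *
p=eyes.camera('scene'); save('pics/s2.png',cv2.resize(p['image'][90:250,220:430],(790,600)))"
```

```text
ee_pos: [0.552, 0.2119, 0.163]
ft_force: [-0.3, -5.0, 0.5]
gripper_force: 2.1
ee_pos: [0.552, 0.2136, 0.163]
ft_force: [0.1, -7.0, 0.6]
gripper_force: 2.8
```

View pics/s2.png

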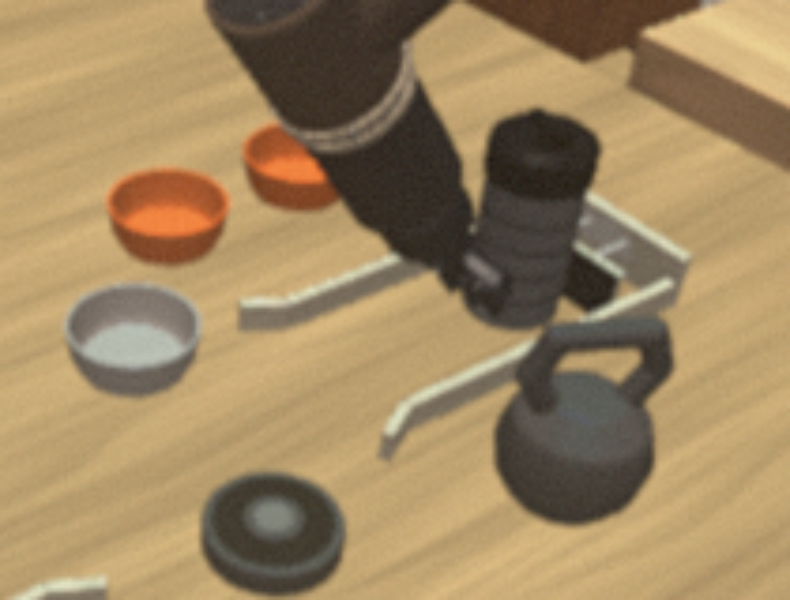

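```bash
python3 -m creep '[[[0.033,0,-0.023],[0,0,0],135],[[0.098,0,-0.068],[0,0,0],135],[[0.246,-0.008,-0.171],[0,0,0],135],[[0.36,-0.008,-0.376],[0,0,0],135],[[0.48,-0.012,-0.59],[0,0,0],135],[[0.48,-0.012,-0.59],[0,0,0],135],[[0.48,-0.012,-0.59],[0,0,0],135]]'; python3 -c "
from h import *
print(tip())
go([.76,.003,.013],180,0); go([.755,.003,.1],180,0)
p=eyes.camera('top')
q=pts(p,eyes.regions_of('shaker',p)[0]['region']);t=q[(q[:,2]>.165)&(q[:,2]<.18)]; print('shaker',(t.max(0)+t.min(0))/2)
P=pts(p,np.ones((384,512),bool));b=P[(P[:,1]>.36)&(P[:,2]>.045)&(P[:,2]<.062)&(abs(P[:,0]-.56)<.07)&(P[:,1]<.45)];print(np.percentile(b[:,1],[2,10,50]))
"
```

```text
clock: 11.45
ee_pos: [0.5505, 0.0289, 0.2177]
ee_rot: [0.215, -0.664, 0.685, 0.208]
ft_force: [0.3, 1.6, 0.1]
width: 0.0402
gripper_force: 0.0
[0.55377617 0.12478    0.07973534]
clock 11.45 joints [ 0.11  0.39 -0.22 -0.74 -1.    0.29] tcp goal [0.76  0.003 0.181] shift [ 0.147 -0.841  0.077] turn [0.31  0.322 0.992] world axes +10mm in tool units [[-0.001, -0.0328, -0.0228], [-0.04, 0.0013, -0.0], [0.0008, 0.0228, -0.0328]]
clock 11.45 joints [ 0.11  0.39 -0.22 -0.74 -1.    0.29] tcp goal [0.755 0.003 0.268] shift [-0.051 -0.821 -0.209] turn [0.31  0.322 0.992] world axes +10mm in tool units [[-0.001, -0.0328, -0.0228], [-0.04, 0.0013, -0.0], [0.0008, 0.0228, -0.0328]]
shaker [0.55498971 0.35187945 0.1725153 ]
[0.39314928 0.39582788 0.40109969]
```

```bash
python3 -m creep '[[[-0.051,-0.821,-0.209],[0.31,0.322,0.992],135],[[-0.051,-0.821,-0.209],[0.31,0.322,0.992],135],[[-0.051,-0.821,-0.209],[0.31,0.322,0.992],135],[[-0.051,-0.821,-0.209],[0.31,0.322,0.992],135],[[-0.051,-0.821,-0.209],[0.31,0.322,0.992],135],[[-0.051,-0.821,-0.209],[0.31,0.322,0.992],135],[[-0.051,-0.821,-0.209],[0.31,0.322,0.992],135],[[-0.051,-0.821,-0.209],[0.31,0.322,0.992],135],[[-0.051,-0.821,-0.209],[0.31,0.322,0.992],135],[[-0.051,-0.821,-0.209],[0.31,0.322,0.992],135]]'; python3 -c "
from h import *
print(tip())
go([.755,.003,.013],180,0)
"
```

```text
clock: 12.55
ee_pos: [0.7542, 0.0083, 0.2642]
ee_rot: [0.016, -0.06, 0.998, 0.018]
ft_force: [-0.0, -0.4, 0.7]
width: 0.0401
gripper_force: 0.0
[0.75917926 0.01464488 0.09638352]
clock 12.55 joints [ 0.26  0.57  0.04 -0.03 -1.   -1.69] tcp goal [0.755 0.003 0.181] shift [ 0.011 -0.033  0.332] turn [0.024 0.021 0.08 ] world axes +10mm in tool units [[-0.0397, -0.0047, -0.0014], [-0.0048, 0.0397, 0.0014], [0.0012, 0.0015, -0.04]]
```

```bash
python3 -m creep '[[[0.011,-0.033,0.332],[0.024,0.021,0.08],135],[[0.011,-0.033,0.332],[0.024,0.021,0.08],135],[[0.011,-0.033,0.332],[0.024,0.021,0.08],135]]'; python3 -c "
from h import *
print(tip())
go([.616,.0026,.013],180,0)
"
```

```text
clock: 12.85
ee_pos: [0.753, 0.0022, 0.175]
ee_rot: [-0.004, -0.002, 1.0, 0.0]
ft_force: [-1.4, -0.4, -0.6]
width: 0.0404
gripper_force: 0.0
[0.75178069 0.00235542 0.00701755]
clock 12.85 joints [ 0.26  0.67 -0.02 -0.   -0.89 -1.82] tcp goal [0.616 0.003 0.181] shift [ 0.548  0.004 -0.02 ] turn [ 0.001 -0.005  0.003] world axes +10mm in tool units [[-0.04, -0.0002, 0.0003], [-0.0002, 0.04, 0.0], [-0.0003, 0.0, -0.04]]
```

```bash
python3 -m creep '[[[0.04,0.004,-0.02],[0,0,0],135],[[0.08,0.004,-0.02],[0,0,0],135],[[0.12,0.004,-0.02],[0,0,0],135],[[0.17,0.004,-0.02],[0,0,0],135],[[0.22,0.004,-0.02],[0,0,0],135],[[0.27,0.004,-0.02],[0,0,0],135],[[0.32,0.004,-0.02],[0,0,0],135],[[0.37,0.004,-0.02],[0,0,0],135],[[0.42,0.004,-0.02],[0,0,0],135],[[0.46,0.004,-0.02],[0,0,0],135]]'; python3 -c "
from h import *
print(tip())
go([.616,.0026,.013],180,0)
p=eyes.camera('top')
for r in eyes.regions_of('plate',p)[:1]: q=pts(p,r['region']); print((np.percentile(q,1,axis=0)+np.percentile(q,99,axis=0))/2,np.ptp(q,axis=0),np.percentile(q,1,axis=0))
P=pts(p,np.ones((384,512),bool))
q=P[(np.abs(P[:,0]-.44)<.065)&(np.abs(P[:,1]-.033)<.065)&(P[:,2]>.03)&(P[:,2]<.06)]; print('bowl',circ(q,.055),len(q))
"
```

```text
clock: 13.85
ee_pos: [0.6411, 0.0018, 0.1897]
ee_rot: [0.005, -0.002, 1.0, 0.002]
ft_force: [6.0, 0.3, 2.5]
width: 0.0404
gripper_force: 3.0
[0.64280733 0.0023414  0.02175283]
clock 13.85 joints [ 0.31  0.5  -0.31  0.   -0.75 -1.87] tcp goal [0.616 0.003 0.181] shift [0.101 0.003 0.034] turn [0.002 0.007 0.003] world axes +10mm in tool units [[-0.04, -0.0002, -0.0004], [-0.0002, 0.04, 0.0001], [0.0004, 0.0001, -0.04]]
[0.58014953 0.00295704 0.01607871] [0.10664971 0.10170444 0.21876496] [ 0.53255974 -0.04570742 -0.00141255]
bowl [0.43795831 0.03258799] 276
```

```bash
python3 -m creep '[[[0,0.003,0.034],[0,0.007,0],135],[[0.034,0.003,0.034],[0,0.007,0],135],[[0.068,0.003,0.034],[0,0.007,0],135],[[0.103,0.003,0.034],[0,0.007,0],135],[[0.103,0.003,0.034],[0,0.007,0],135]]'; python3 -c "
from h import *
print(tip())
p=eyes.camera('top')
for r in eyes.regions_of('plate',p)[:1]: q=pts(p,r['region']); print((np.percentile(q,1,axis=0)+np.percentile(q,99,axis=0))/2,np.percentile(q,1,axis=0))
"
```

```text
clock: 14.45
ee_pos: [0.6161, 0.0026, 0.1792]
ee_rot: [-0.002, -0.002, 1.0, 0.001]
ft_force: [4.2, 0.3, 3.9]
width: 0.04
gripper_force: 2.7
[0.61549712 0.0029649  0.0112285 ]
[0.55216976 0.00454584 0.02598713] [ 0.50687227 -0.04390424  0.01808116]
```

```bash
python3 -m creep '[[[-0.1,0,0],[0,0,0],135],[[-0.12,0,-0.2],[0,0,0],135],[[-0.12,0,-0.32],[0,0,0],135]]'; python3 -c "
from h import *
print(tip())
go([.556,-.1,.08],90,0)
"
```

```text
clock: 14.85
ee_pos: [0.646, 0.002, 0.2571]
ee_rot: [-0.006, -0.001, 1.0, -0.0]
ft_force: [0.7, 0.0, 0.0]
width: 0.0402
gripper_force: 0.0
[0.64394297 0.00195496 0.08915626]
clock 14.85 joints [ 0.3   0.44 -0.23 -0.   -0.92 -1.87] tcp goal [ 0.556 -0.1    0.248] shift [ 0.361 -0.407  0.041] turn [ 0.007 -0.007 -1.045] world axes +10mm in tool units [[-0.04, -0.0001, 0.0005], [-0.0001, 0.04, -0.0], [-0.0005, -0.0, -0.04]]
```

```bash
python3 -m creep '[[[0.361,-0.407,0.041],[0,0,-0.99],135],[[0.361,-0.407,0.041],[0,0,-0.99],135],[[0.361,-0.407,0.041],[0,0,-0.99],135],[[0.361,-0.407,0.041],[0,0,-0.99],135],[[0.361,-0.407,0.041],[0,0,-0.99],135],[[0.361,-0.407,0.041],[0,0,-0.99],135],[[0.361,-0.407,0.041],[0,0,-0.99],135],[[0.361,-0.407,0.041],[0,0,-0.99],135],[[0.361,-0.407,0.041],[0,0,-0.99],135],[[0.361,-0.407,0.041],[0,0,-0.99],135]]'; python3 -c "
from h import *
print(tip())
go([.556,-.1,.013],90,0)
p=eyes.camera('top')
for r in eyes.regions_of('plate',p)[:1]: q=pts(p,r['region']); print((np.percentile(q,1,axis=0)+np.percentile(q,99,axis=0))/2,np.percentile(q,1,axis=0))
"
```

```text
clock: 15.85
ee_pos: [0.5545, -0.1, 0.247]
ee_rot: [-0.004, -0.679, 0.734, 0.005]
ft_force: [0.5, 0.2, 0.8]
width: 0.0398
gripper_force: 0.0
[ 0.55253881 -0.0997522   0.07896736]
clock 15.85 joints [ 0.17  0.33 -0.43 -0.   -0.82 -0.24] tcp goal [ 0.556 -0.1    0.181] shift [-0.    -0.009  0.264] turn [ 0.008  0.001 -0.052] world axes +10mm in tool units [[-0.0031, -0.0399, -0.0], [-0.0399, 0.0031, 0.0005], [-0.0005, 0.0001, -0.04]]
[ 0.52334681 -0.00425735  0.22396011] [ 0.4961221  -0.04706124 -0.00201929]
```

```bash
python3 -m creep '[[[0,-0.009,0.264],[0.008,0,-0.052],135],[[0,-0.009,0.264],[0.008,0,-0.052],135],[[0,-0.009,0.264],[0.008,0,-0.052],135]]'; python3 -c "
from h import *
print(tip())
go([.556,.05,.013],90,0)
p=eyes.camera('scene')
for r in eyes.regions_of('plate',p)[:1]: q=pts(p,r['region']);t=q[(q[:,2]>.0)&(q[:,2]<.033)]; print(circ(t[(t[:,0]>.58)],.052),(np.percentile(t,1,axis=0)+np.percentile(t,99,axis=0))/2,np.ptp(t,axis=0))
"
```

```text
clock: 16.25
ee_pos: [0.5554, -0.1002, 0.179]
ee_rot: [-0.001, -0.704, 0.71, 0.001]
ft_force: [-1.3, -0.2, -0.0]
width: 0.0399
gripper_force: 0.0
[ 0.55492608 -0.1001609   0.01101426]
clock 16.25 joints [ 0.17  0.43 -0.49 -0.   -0.66 -0.18] tcp goal [0.556 0.05  0.181] shift [-0.601  0.003 -0.008] turn [ 0.002  0.    -0.006] world axes +10mm in tool units [[-0.0004, -0.04, -0.0], [-0.04, 0.0004, 0.0001], [-0.0001, 0.0, -0.04]]
```

```bash
python3 -m creep '[[[-0.06,0.003,0],[0,0,0],135],[[-0.12,0.003,0],[0,0,0],135],[[-0.16,0.003,0],[0,0,0],135],[[-0.2,0.003,0],[0,0,0],135],[[-0.24,0.003,0],[0,0,0],135],[[-0.28,0.003,0],[0,0,0],135],[[-0.32,0.003,0],[0,0,0],135],[[-0.36,0.003,0],[0,0,0],135],[[-0.4,0.003,0],[0,0,0],135],[[-0.44,0.003,0],[0,0,0],135]]'; python3 -c "
from h import *
print(tip())
go([.556,.1,.013],90,0)
p=eyes.camera('top')
for r in eyes.regions_of('plate',p)[:1]: q=pts(p,r['region']);t=q[(q[:,2]>.01)&(q[:,2]<.033)]; print((np.percentile(t,1,axis=0)+np.percentile(t,99,axis=0))/2,np.percentile(t,1,axis=0),np.percentile(t,99,axis=0))
P=pts(p,np.ones((384,512),bool))
q=P[(np.abs(P[:,0]-.44)<.065)&(np.abs(P[:,1]-.033)<.065)&(P[:,2]>.03)&(P[:,2]<.06)]; print('bowl',circ(q,.055),len(q))
"
```

```text
clock: 17.35
ee_pos: [0.5567, 0.0102, 0.1831]
ee_rot: [0.002, -0.706, 0.709, -0.002]
ft_force: [0.3, -7.9, 4.6]
width: 0.04
gripper_force: 3.6
[0.55749315 0.01019482 0.01511183]
clock 17.35 joints [ 0.37  0.41 -0.51  0.   -0.65 -0.38] tcp goal [0.556 0.1   0.181] shift [-0.359  0.005  0.008] turn [-0.003 -0.    -0.003] world axes +10mm in tool units [[-0.0002, -0.04, 0.0], [-0.04, 0.0002, -0.0002], [0.0002, -0.0, -0.04]]
[0.52168815 0.0648694  0.02401812] [0.50621495 0.03055068 0.01703042] [0.53716136 0.09918813 0.03100582]
bowl [0.43784382 0.03247999] 277
```

```bash
python3 -m creep '[[[-0.04,0.003,0.008],[0,0,0],135],[[-0.08,0.005,0.008],[0,0,0],135],[[-0.12,0.005,0.008],[0,0,0],135],[[-0.16,0.005,0.008],[0,0,0],135],[[-0.2,0.005,0.008],[0,0,0],135],[[-0.24,0.005,0.008],[0,0,0],135],[[-0.28,0.005,0.008],[0,0,0],135],[[-0.32,0.005,0.008],[0,0,0],135],[[-0.36,0.005,0.008],[0,0,0],135],[[-0.4,0.005,0.008],[0,0,0],135]]'; python3 -c "
from h import *
print(tip())
go([.556,.18,.013],90,0)
p=eyes.camera('top')
for r in eyes.regions_of('plate',p)[:1]: q=pts(p,r['region']);t=q[(q[:,2]>.01)&(q[:,2]<.033)]; print((np.percentile(t,1,axis=0)+np.percentile(t,99,axis=0))/2,np.percentile(t,1,axis=0),np.percentile(t,99,axis=0))
"
```

```text
clock: 18.45
ee_pos: [0.5559, 0.1092, 0.1812]
ee_rot: [0.001, -0.705, 0.709, -0.002]
ft_force: [-0.1, -10.1, 8.3]
width: 0.0402
gripper_force: 6.4
[0.55655152 0.10907983 0.0132442 ]
clock 18.45 joints [ 0.54  0.42 -0.49  0.   -0.66 -0.55] tcp goal [0.556 0.18  0.181] shift [-0.283  0.001  0.001] turn [-0.003 -0.001 -0.003] world axes +10mm in tool units [[-0.0002, -0.04, 0.0], [-0.04, 0.0002, -0.0002], [0.0002, -0.0, -0.04]]
[0.51943022 0.16423318 0.02141338] [0.50434136 0.13275735 0.01183143] [0.53451908 0.19570902 0.03099534]
```

```bash
python3 -m creep '[[[-0.04,0.001,0],[0,0,0],135],[[-0.08,0.001,0],[0,0,0],135],[[-0.12,0.001,0],[0,0,0],135],[[-0.16,0.001,0],[0,0,0],135],[[-0.2,0.001,0],[0,0,0],135],[[-0.24,0.001,0],[0,0,0],135],[[-0.27,0.001,0],[0,0,0],135],[[-0.29,0.001,0],[0,0,0],135],[[-0.31,0.001,0],[0,0,0],135],[[-0.31,0.001,0],[0,0,0],135]]'; python3 -c "
from h import *
print(tip(),arm.read_state()['ft_force'])
p=eyes.camera('top'); save('pics/t2.png',cv2.resize(p['image'][110:220,90:270],(800,489)))
for l in('plate','shaker'):
  for r in eyes.regions_of(l,p)[:1]: q=pts(p,r['region']); print(l,np.percentile(q,1,axis=0),np.percentile(q,99,axis=0))
"
```

```text
clock: 19.55
ee_pos: [0.5559, 0.1871, 0.1807]
ee_rot: [0.001, -0.705, 0.709, -0.001]
ft_force: [-1.2, -5.0, 5.2]
width: 0.04
gripper_force: 2.9
[0.55646526 0.18705142 0.01267637] [-1.22750528 -4.99873713  5.24097616]
plate [0.50411934 0.19367047 0.00615677] [0.53425343 0.27396259 0.20866065]
shaker [0.55257881 0.3386941  0.16510915] [0.59781182 0.39303799 0.1946523 ]
```

View pics/t2.png

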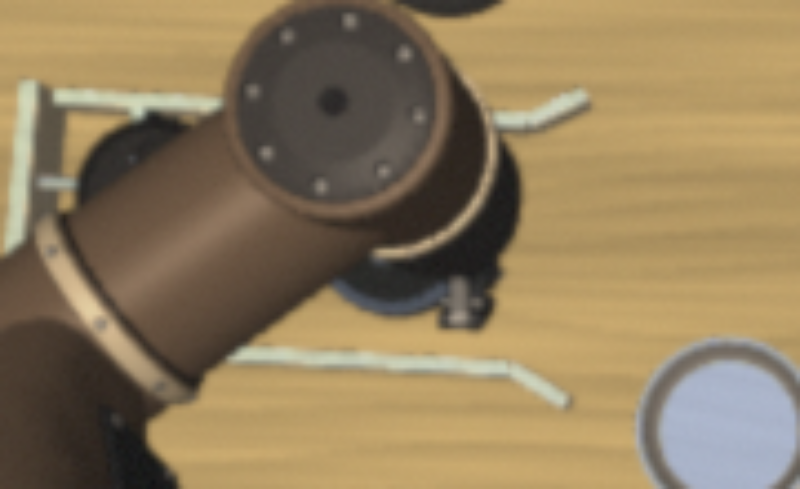

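```bash
(python3 -m creep '[[[-0.01,0,0],[0,0,0],135],[[-0.02,0,0],[0,0,0],135],[[-0.03,0,0],[0,0,0],135]]'; python3 -m creep '[[[-0.004,0,0],[0,0,0],135],[[-0.008,0,0],[0,0,0],135],[[-0.012,0,0],[0,0,0],135]]'; python3 -m creep '[[[-0.004,0,0],[0,0,0],135],[[-0.008,0,0],[0,0,0],135],[[-0.008,0,0],[0,0,0],135]]') | grep -E "pos|ft_f"
```

```text
ee_pos: [0.5559, 0.1939, 0.1806]
ft_force: [-0.3, -8.8, 5.4]
ee_pos: [0.5559, 0.1969, 0.1806]
ft_force: [-0.3, -9.0, 6.4]
ee_pos: [0.556, 0.199, 0.1806]
ft_force: [-1.0, -8.9, 5.8]
```

```bash
(for k in 1 2; do python3 -m creep '[[[-0.004,0,0],[0,0,0],135],[[-0.008,0,0],[0,0,0],135],[[-0.008,0,0],[0,0,0],135]]'; done) | grep -E "pos|ft_f"; python3 -c "
from h import *
p=eyes.camera('scene'); save('pics/s3.png',cv2.resize(p['image'][90:250,260:430],(638,600)))"
```

```text
ee_pos: [0.5559, 0.2003, 0.1806]
ft_force: [0.3, -11.5, 7.3]
ee_pos: [0.5558, 0.2017, 0.1806]
ft_force: [0.7, -14.6, 8.8]
```

View pics/s3.png

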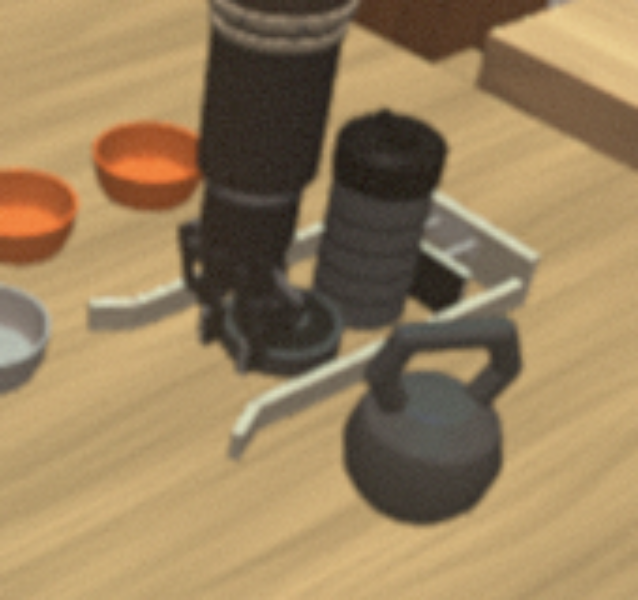

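```bash
(python3 -m creep '[[[-0.004,0,0],[0,0,0],135],[[-0.008,0,0],[0,0,0],135],[[-0.008,0,0],[0,0,0],135]]';python3 -m creep '[[[0,0,0],[0,0,0],135]]') | grep -E "pos|ft_f"
```

```text
ee_pos: [0.5557, 0.2033, 0.1806]
ft_force: [0.9, -16.9, 9.1]
ee_pos: [0.5557, 0.2032, 0.1806]
ft_force: [1.9, -17.0, 8.8]
```

```bash
python3 -m creep '[[[0.03,0,0],[0,0,0],135],[[0.1,0,0],[0,0,0],135],[[0.2,0,-0.15],[0,0,0],135],[[0.26,0,-0.32],[0,0,0],200],[[0.26,0,-0.36],[0,0,0],255],[[0.26,0,-0.36],[0,0,0],255]]'; python3 -c "
from h import *
print(tip())
go([.442,.0325,.09],270,0,.173)
"
```

```text
clock: 22.25
ee_pos: [0.5562, 0.1406, 0.2728]
ee_rot: [0.005, -0.705, 0.709, -0.002]
ft_force: [0.5, 0.2, -0.7]
width: 0.0001
gripper_force: 0.0
[0.55773183 0.14130851 0.10480526]
clock 22.25 joints [ 0.59  0.31 -0.39  0.   -0.86 -0.6 ] tcp goal [0.442 0.032 0.263] shift [0.435 0.455 0.033] turn [-0.006  0.003 -0.004] world axes +10mm in tool units [[-0.0002, -0.04, -0.0002], [-0.04, 0.0002, -0.0004], [0.0004, 0.0002, -0.04]]
```

```bash
python3 -m creep '[[[0.435,0.455,0.0],[0,0,0],255],[[0.435,0.455,0.0],[0,0,0],255],[[0.435,0.455,0.0],[0,0,0],255],[[0.435,0.455,0.033],[0,0,0],255],[[0.435,0.455,0.033],[0,0,0],255],[[0.435,0.455,0.033],[0,0,0],255]]'; python3 -c "
from h import *
print(tip(.173))
go([.442,.0325,.018],270,0,.173)
p=eyes.camera('top')
q=pts(p,eyes.regions_of('shaker',p)[0]['region']);t=q[(q[:,2]>.165)&(q[:,2]<.18)]; print('shaker',(t.max(0)+t.min(0))/2)
q=pts(p,eyes.regions_of('plate',p)[0]['region']);t=q[(q[:,2]>.015)]; print('plate',(np.percentile(t,1,axis=0)+np.percentile(t,99,axis=0))/2,np.ptp(t,axis=0))
P=pts(p,np.ones((384,512),bool));b=P[(P[:,1]>.36)&(P[:,2]>.045)&(P[:,2]<.062)&(abs(P[:,0]-.56)<.07)&(P[:,1]<.45)];print(np.percentile(b[:,1],[2,10,50]))
save('pics/t3.png',cv2.resize(p['image'][110:250,90:290],(800,560)))
"
```

```text
clock: 22.85
ee_pos: [0.4421, 0.0333, 0.2614]
ee_rot: [0.002, -0.706, 0.709, -0.001]
ft_force: [1.0, 0.3, 0.5]
width: 0.0004
gripper_force: 0.0
[0.44287152 0.03344351 0.08836567]
clock 22.85 joints [ 0.52  0.13 -0.68  0.   -0.76 -0.53] tcp goal [0.442 0.032 0.191] shift [0.003 0.002 0.281] turn [-0.003  0.001 -0.003] world axes +10mm in tool units [[-0.0002, -0.04, -0.0], [-0.04, 0.0002, -0.0002], [0.0002, 0.0, -0.04]]
shaker [0.55485357 0.35386475 0.1725027 ]
plate [0.55460506 0.26051573 0.0260563 ] [0.10192379 0.10425445 0.02016805]
[0.39614399 0.39858199 0.40400188]
```

View pics/t3.png

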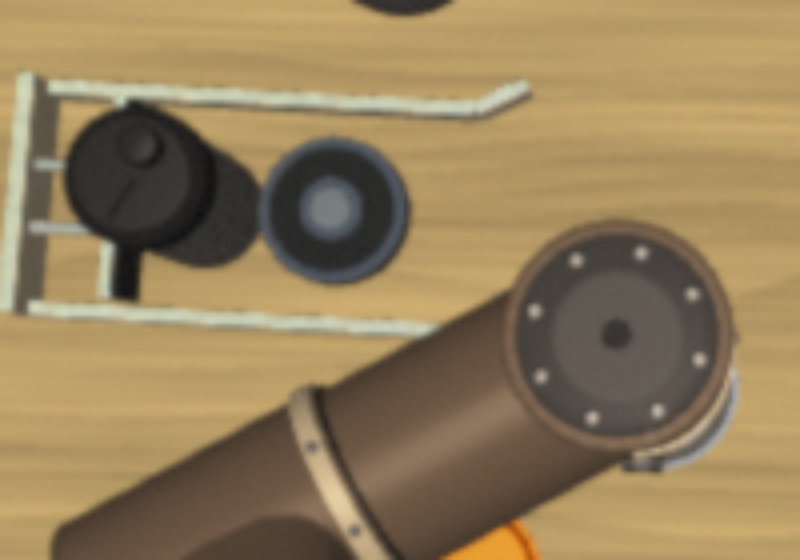

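Plate at (332,210) touches the shaker at its base (262,210), and the pad is pressed in. Next, the steel bowl under the tool at (650,400).

```bash
python3 -m creep '[[[0.003,0.002,0.12],[0,0,0],255],[[0.003,0.002,0.22],[0,0,0],255],[[0.003,0.002,0.281],[0,0,0],255],[[0.003,0.002,0.281],[0,0,0],255]]'; python3 -c "
from h import *
print(tip(.173))
go([.60,-.12,.018],270,0,.173)
"
```

```text
clock: 23.4
ee_pos: [0.4411, 0.0323, 0.1894]
ee_rot: [-0.0, -0.705, 0.709, -0.001]
ft_force: [-0.8, 0.0, -0.4]
width: 0.0002
gripper_force: 0.0
[0.44126072 0.03214016 0.0164154 ]
clock 23.4 joints [ 0.52  0.25 -0.75  0.   -0.56 -0.53] tcp goal [ 0.6   -0.12   0.191] shift [ 0.606 -0.638 -0.005] turn [-0.001 -0.001 -0.003] world axes +10mm in tool units [[-0.0002, -0.04, 0.0], [-0.04, 0.0002, -0.0], [0.0, -0.0, -0.04]]
```

```bash
python3 -m creep '[[[0,-0.04,0],[0,0,0],255],[[0,-0.08,-0.003],[0,0,0],255],[[0,-0.13,-0.003],[0,0,0],255],[[0,-0.19,-0.003],[0,0,0],255],[[0,-0.25,-0.003],[0,0,0],255],[[0,-0.31,-0.003],[0,0,0],255],[[0,-0.37,-0.003],[0,0,0],255],[[0,-0.43,-0.003],[0,0,0],255],[[0,-0.49,-0.003],[0,0,0],255],[[0,-0.54,-0.003],[0,0,0],255]]'; python3 -c "
from h import *
print(tip(.173))
p=eyes.camera('top')
P=pts(p,np.ones((384,512),bool))
q=P[(P[:,0]>.47)&(P[:,0]<.65)&(np.abs(P[:,1]-.033)<.08)&(P[:,2]>.03)&(P[:,2]<.05)]; print('bowl',circ(q,.055),len(q),q.min(0),q.max(0))
"
```

```text
clock: 24.4
ee_pos: [0.577, 0.0309, 0.1931]
ee_rot: [0.002, -0.705, 0.709, -0.001]
ft_force: [-5.0, 0.2, 3.2]
width: -0.0
gripper_force: 2.6
[0.57764053 0.03108092 0.02011088]
bowl [0.54027303 0.03026148] 174 [ 0.48342792 -0.02483107  0.03054342] [0.57802002 0.08537225 0.04854594]
```

```bash
python3 -m creep '[[[0,-0.025,0.008],[0,0,0],255],[[0,-0.05,0.008],[0,0,0],255],[[0,-0.05,0.008],[0,0,0],255],[[0,0.085,0.008],[0,0,0],255],[[0,0.085,0.008],[0,0,0],255],[[0.06,0.085,0.008],[0,0,0],255],[[0.12,0.085,0.008],[0,0,0],255],[[0.16,0.085,0.008],[0,0,0],255],[[0.20,0.083,0.008],[0,0,0],255],[[0.24,0.081,0.008],[0,0,0],255]]'; python3 -c "
from h import *
print(tip(.173))
p=eyes.camera('top')
P=pts(p,np.ones((384,512),bool))
q=P[(P[:,0]>.47)&(P[:,0]<.65)&(np.abs(P[:,1])<.08)&(P[:,2]>.03)&(P[:,2]<.05)]; print('bowl',circ(q,.055),len(q),q.min(0),q.max(0))
"
```

```text
clock: 25.45
ee_pos: [0.5561, -0.0293, 0.1906]
ee_rot: [0.002, -0.705, 0.709, -0.001]
ft_force: [-0.4, 3.8, 1.2]
width: -0.0002
gripper_force: 1.8
[ 0.5569866  -0.02907349  0.01763979]
bowl [0.55267881 0.0091678 ] 47 [ 0.4972916  -0.01462556  0.03053892] [0.52215222 0.05671892 0.04845844]
```

```bash
python3 -m creep '[[[0.048,0,0],[0,0,0],255],[[0.096,-0.001,0],[0,0,0],255],[[0.144,-0.002,0],[0,0,0],255],[[0.192,-0.003,0],[0,0,0],255],[[0.24,-0.004,0],[0,0,0],255],[[0.288,-0.005,0],[0,0,0],255],[[0.336,-0.006,0],[0,0,0],255],[[0.384,-0.007,0],[0,0,0],255],[[0.432,-0.008,0],[0,0,0],255],[[0.48,-0.009,0],[0,0,0],255]]';python3 -m creep '[[[0.048,0,0],[0,0,0],255],[[0.096,-0.001,0],[0,0,0],255],[[0.144,-0.002,0],[0,0,0],255],[[0.192,-0.003,0],[0,0,0],255],[[0.24,-0.004,0],[0,0,0],255],[[0.288,-0.005,0],[0,0,0],255],[[0.336,-0.006,0],[0,0,0],255],[[0.384,-0.007,0],[0,0,0],255],[[0.432,-0.008,0],[0,0,0],255],[[0.48,-0.009,0],[0,0,0],255]]'; python3 -c "
from h import *
print(tip(.173),arm.read_state()['joints'])
p=eyes.camera('top')
P=pts(p,np.ones((384,512),bool))
q=P[(P[:,0]>.495)&(P[:,0]<.62)&(P[:,1]<-.15)&(P[:,1]>-.33)&(P[:,2]>.034)&(P[:,2]<.05)]; print('bowl',circ(q,.055),len(q),q.min(0),q.max(0))
"
```

```text
clock: 26.5
ee_pos: [0.5574, -0.1495, 0.1905]
ee_rot: [0.002, -0.705, 0.709, -0.001]
ft_force: [-0.2, 2.8, 0.4]
width: 0.0001
gripper_force: 1.6
clock: 27.5
ee_pos: [0.559, -0.2694, 0.1904]
ee_rot: [0.002, -0.705, 0.709, -0.001]
ft_force: [-0.1, 4.1, 2.4]
width: -0.0001
gripper_force: 2.2
[ 0.55981797 -0.269267    0.01737316] [-0.13548853  0.47855129 -0.3518484  -0.00246543 -0.73600286  0.13253421]
bowl [ 0.5629863  -0.22929265] 60 [ 0.50668772 -0.26311631  0.03467108] [ 0.57722053 -0.17643713  0.04779332]
```

```bash
python3 -m creep '[[[0.048,0,0],[0,0,0],255],[[0.096,-0.001,0],[0,0,0],255],[[0.144,-0.002,0],[0,0,0],255],[[0.192,-0.003,0],[0,0,0],255],[[0.24,-0.004,0],[0,0,0],255],[[0.288,-0.005,0],[0,0,0],255],[[0.336,-0.006,0],[0,0,0],255],[[0.37,-0.007,0],[0,0,0],255],[[0.40,-0.007,0],[0,0,0],255],[[0.416,-0.007,0],[0,0,0],255]]' | grep -E "pos|ft_f";python3 -m creep '[[[0.008,0,0],[0,0,0],255],[[0.016,0,0],[0,0,0],255],[[0.024,0,0],[0,0,0],255],[[0.03,0,0],[0,0,0],255],[[0.036,0,0],[0,0,0],255]]' | grep -E "pos|ft_f"; python3 -m creep '[[[0.004,0,0],[0,0,0],255],[[0.008,0,0],[0,0,0],255],[[0.012,0,0],[0,0,0],255]]'| grep -E "pos|ft_f"
```

```text
ee_pos: [0.5602, -0.3732, 0.1902]
ft_force: [-0.1, 4.4, 1.8]
ee_pos: [0.5603, -0.3814, 0.1903]
ft_force: [-0.0, 3.4, 0.3]
ee_pos: [0.5603, -0.3845, 0.1902]
ft_force: [0.1, 3.3, 0.3]
```

```bash
for f in a; do python3 -m creep '[[[0.004,0,0],[0,0,0],255],[[0.008,0,0],[0,0,0],255],[[0.012,0,0],[0,0,0],255]]'; python3 -m creep '[[[0.004,0,0],[0,0,0],255],[[0.008,0,0],[0,0,0],255],[[0.012,0,0],[0,0,0],255]]'; done | grep -E "pos|ft_f"
```

```text
ee_pos: [0.5602, -0.3876, 0.1903]
ft_force: [0.2, 4.4, 1.2]
ee_pos: [0.5602, -0.3906, 0.1902]
ft_force: [-0.6, 3.3, 1.0]
```

```bash
for f in a; do python3 -m creep '[[[0.004,0,0],[0,0,0],255],[[0.008,0,0],[0,0,0],255],[[0.012,0,0],[0,0,0],255]]'; python3 -m creep '[[[0.004,0,0],[0,0,0],255],[[0.008,0,0],[0,0,0],255]]'; done | grep -E "pos|ft_f"
```

```text
ee_pos: [0.5602, -0.3936, 0.1902]
ft_force: [-0.2, 3.0, -0.1]
ee_pos: [0.5602, -0.3956, 0.1902]
ft_force: [-0.4, 3.4, 0.9]
```

```bash
for f in a; do python3 -m creep '[[[0.004,0,0],[0,0,0],255],[[0.008,0,0],[0,0,0],255],[[0.008,0,0],[0,0,0],255]]'; python3 -m creep '[[[0.004,0,0],[0,0,0],255],[[0.008,0,0],[0,0,0],255],[[0.008,0,0],[0,0,0],255]]'; done | grep -E "pos|ft_f"
```

```text
ee_pos: [0.5602, -0.3974, 0.1902]
ft_force: [-0.2, 4.4, 2.0]
ee_pos: [0.5602, -0.3991, 0.1902]
ft_force: [1.1, 6.9, 2.0]
```

```bash
python3 -m creep '[[[0.004,0,0],[0,0,0],255],[[0.008,0,0],[0,0,0],255],[[0.008,0,0],[0,0,0],255]]'|grep -E "pos|ft_f"; python3 -m creep '[[[-0.02,0,0],[0,0,0],255],[[-0.06,0,0],[0,0,0],255],[[-0.1,0,0],[0,0,0],255],[[-0.1,0,-0.15],[0,0,0],255],[[-0.1,0,-0.35],[0,0,0],255],[[-0.1,0,-0.55],[0,0,0],255],[[0.1,0.5,-0.6],[0,0,0],255],[[0.3,0.9,-0.6],[0,0,0],255],[[0.3,0.9,-0.6],[0,0,0],255],[[0.3,0.9,-0.6],[0,0,0],255]]'
python3 -c "
from h import *
p=eyes.camera('top'); save('pics/t4.png',cv2.resize(p['image'][50:310,80:460],(800,547)))
P=pts(p,np.ones((384,512),bool))
q=P[(P[:,0]>.495)&(P[:,0]<.62)&(P[:,1]<-.28)&(P[:,1]>-.406)&(P[:,2]>.034)&(P[:,2]<.05)]; print('bowl',circ(q,.055),len(q))
b=P[(P[:,1]<-.405)&(P[:,2]>.049)&(P[:,2]<.062)&(abs(P[:,0]-.56)<.06)&(P[:,1]>-.45)];print(np.percentile(b[:,1],[50,90,98]))
q=pts(p,eyes.regions_of('shaker',p)[0]['region']);t=q[(q[:,2]>.165)&(q[:,2]<.18)]; print('shaker',(t.max(0)+t.min(0))/2)
q=pts(p,eyes.regions_of('plate',p)[0]['region']);t=q[(q[:,2]>.015)]; print('plate',(np.percentile(t,1,axis=0)+np.percentile(t,99,axis=0))/2)
"
```

```text
ee_pos: [0.5603, -0.4008, 0.1902]
ft_force: [0.8, 8.2, 2.1]
clock: 32.35
ee_pos: [0.375, -0.4562, 0.3379]
ee_rot: [0.002, -0.706, 0.708, -0.002]
ft_force: [1.0, -0.9, 0.6]
width: -0.0001
gripper_force: 0.0
bowl [ 0.56334837 -0.35827694] 143Traceback (most recent call last):
  File "<string>", line 6, in <module>
    b=P[(P[:,1]<-.405)&(P[:,2]>.049)&(P[:,2]<.062)&(abs(P[:,0]-.56)<.06)&(P[:,1]>-.45)];print(np.percentile(b[:,1],[50,90,98]))
                                                                                              ~~~~~~~~~~~~~^^^^^^^^^^^^^^^^^^^
    return _quantile_unchecked(
        a, q, axis, out, overwrite_input, method, keepdims, weights)
    return _ureduce(a,
                    func=_quantile_ureduce_func,
    ...<5 lines>...
                    overwrite_input=overwrite_input,
                    method=method)
    r = func(a, **kwargs)
    result = _quantile(arr,
                       quantiles=q,
    ...<2 lines>...
                       out=out,
                       weights=wgt)
    slices_having_nans = np.isnan(arr[-1, ...])
                                  ~~~^^^^^^^^^
IndexError: index -1 is out of bounds for axis 0 with size 0
```

View pics/t4.png

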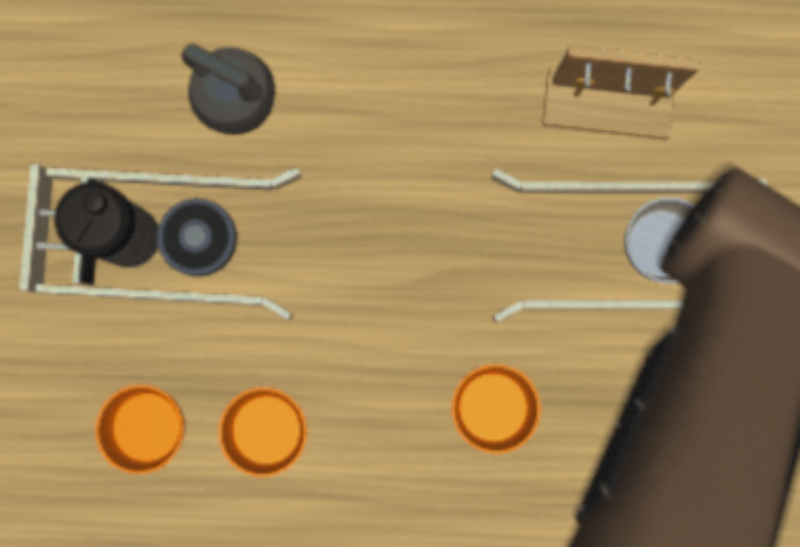

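```bash
python3 -c "
from h import *
p=eyes.camera('scene'); save('pics/s4.png',cv2.resize(p['image'][190:330,70:270],(800,560)))
for l in('bowl','stop_right'):
  for r in eyes.regions_of(l,p)[:4]:
    q=pts(p,r['region']); q=q[q[:,2]<.06]; print(l,r['location'],np.percentile(q,1,axis=0).round(3),np.percentile(q,99,axis=0).round(3))
print(arm.read_state()['clock'])"
```

```text
bowl [147.8, 259.6] [ 0.511 -0.413  0.001] [ 0.621 -0.307  0.043]
bowl [190.7, 184.3] [ 0.29  -0.192  0.002] [ 0.398 -0.087  0.043]
bowl [259.8, 146.0] [ 0.198  0.103 -0.   ] [0.361 0.21  0.043]
bowl [302.2, 133.2] [0.249 0.261 0.001] [0.36  0.37  0.043]
stop_right [116.6, 275.5] [ 0.498 -0.466 -0.002] [ 0.633 -0.413  0.056]
32.55
```

View pics/s4.png

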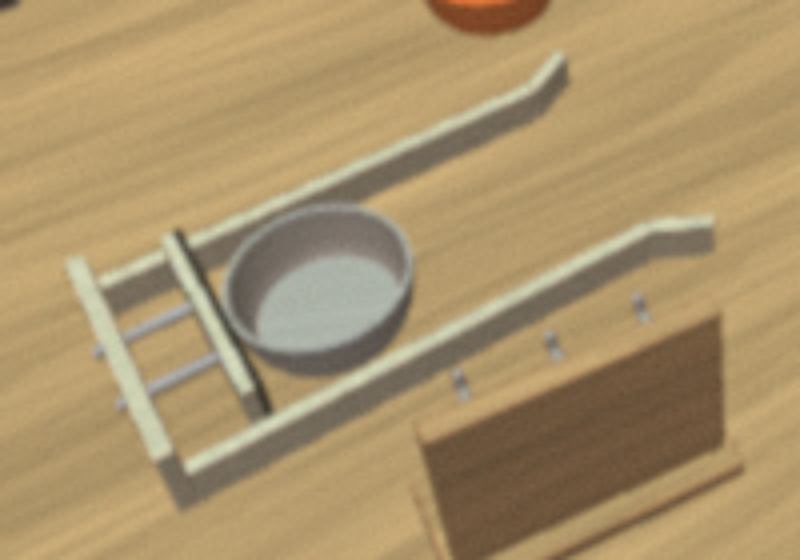

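The bowl at (320,285) sits flat against the pad at (225,310), and the robot is clear of it.

```bash
python3 -c "
from bench import arm
print(arm.finish_job())"
```

```text
the job is handed in; nothing more can be done
None
```

I handed the job in at about 33 s: the shaker, then the plate, are in the left (kettlebell) tray and the bowl is in the right (key rack) tray. Each ended pressed on its stop at an estimated 5 N, the plate was still touching the shaker after I let go, and nothing tipped. The hand-in returned no verdict.

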